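# Push a specimen box home between the gauge rails

### The arm

A 7-joint arm with a two-finger parallel gripper is mounted at the origin on the work surface. World frame = base frame: x ahead of the robot, y to its left, z up, the work surface at z = 0. Lengths are in m, angles in rad, forces in N, time in s.
With the tool pointing down it reaches from about 0.35 to 0.9 m from the base axis. Payload 19.9 kg.
Tool frame: the origin (TCP) lies at the very end of the fingers, on their centre line; the grasp point (between the pads) lies 19 mm behind it; y points along the fingers, z is the direction in which the jaws open and shut, and the axes are right-handed (so a half turn about y gives the same grasp; the last joint's range is limited). The gripper opens to 85 mm and grips with 20 to 120 N. Pads are 22 mm wide; open, the fingers measure 114 mm over their backs; the gripper's body (76 mm by 85 mm) begins 54 mm behind the grasp point. The pads swing forward as they close: fully open they stand 13 mm farther back than shut.
Start: joints at [1.073, 0.417, -0.01, 1.614, 0.005, 1.111, -0.053], TCP at [0.275, -0.561, 0.231] pointing down, gripper open.
Joint ranges: [-2.81, 2.81], [-0.39, 2.02], [-1.27, 1.25], [0.06, 2.57], [-1.19, 4.33], [0.19, 2], [-2.82, 2.82]. Speed limits (rad/s): [1.89, 1.89, 2.39, 2.39, 3.01, 3.01, 3.01].

### API

Orientations are given as a unit quaternion [x, y, z, w].
In Python, from cell import bot gives the robot as it stands. The module is installed in compiled form; this text tells all that it offers.
- The arm moves only by the tool play_rows, never from a script. Its argument "plan" is a list of rows, each an object with "gripper": the closure in counts, from 0 (fully open) to 255 (shut); "dp": the shift along the world's x, y, z in m, a list of three; "spin": the turn about the world's z in degrees. In form: [{"gripper": gripper, "dp": [tx, ty, tz], "spin": spin}, ...]. A call has exactly 8 rows; each row shifts and turns the pose as measured when the row begins; what a row does not reach is not made up. A row lasts 1/12 s, in which the tool goes at most 41.7 mm and 7.16 degrees, less where a joint would pass 70% of its speed; a pose out of reach is approached as far as the arm can. A call is refused whole if a number of a shift passes 0.0417 or a number of a turn 7.16, either way. A call with a gripper value outside its range is refused whole. The fingers move at their own pace and stop on an object; "newtons" is the grip in N (left out, the last holds). Time passes only in rows, so rows that do not move let the fingers close, or fill a call up. It gives the time, the measured TCP pose, the force and the opening at its end, in the units of the state.
- bot.get_obs(): the state, without advancing time (a new reading comes with each control period).
- bot.camera(name): name is "scene" or "side" or "wrist"; returns a dict with "frame" (400x640x3 uint8, red, green, blue), "z_map" (400x640 float32, m along the optical axis (not along the pixel's ray), 0 where there is no reading), "vertical_fov" (degrees; the focal length in pixels is half the picture's height over the tangent of half this angle, whatever the lens; pixels are square), "cx", "cy" (the principal point, pixels), "R" (3x3) and "t" (3): a world point X has camera coordinates R X + t. Camera axes: x right, y down, z forward; pixel columns grow to the right and rows downward; lengths in m; the calibration is good to about 2 mm. A picture is of the moment at which its call begins.
- bot.sign_off(): hands the job in, once; it reports no verdict.
The state is a dict: "clock": time; "qpos": joint angles; "qvel": joint speeds; "joint_torque": joint torques, N m; "tool_pos": TCP position; "eef_rot": TCP orientation; "force": force on the tool from outside, world axes, zero at the start; "torque": the same for the moment, N m; "finger_gap": finger opening in m.
Only numpy, scipy, OpenCV 4.12 (cv2) and the standard library are available. Lean on these libraries where they do the work, as an engineer would, in place of code of your own. Each camera call takes 0.05 s, during which the arm holds its last target.

### The job

Push the specimen box along the loading plate of the scanner, straight down the lane between the two low metal rails, until it is fully home: its front face flat against the black end stop. The rails are calibrated, so neither the box nor the robot may touch them; straighten and centre the box on the open part of the plate first if it needs it. Only push it with the fingers, do not lift or tip it, leave the tube rack, bottle and dish alone, and draw back clear of everything when done.

Things in the scene. Friction and masses are not known exactly. Their poses are not given: they have to be found in the camera images.
- dock: Fixed loading dock. Origin on the bench surface; x runs along the lane's centre line in the push direction, y left, z up. Dark steel plate 8 mm thick, 170 mm wide, from x=-170 to +140 mm. The rails bound the lane from x=-30 to +135 mm, 112 mm clear between inner faces (y=+-56 mm); before x=-30 mm the plate is open. White housing beyond the stop: x=140-270 mm, 210 mm wide, 50 mm high.
- end_stop (a point): Middle of the rigid black end stop's face, at dock (135, 0, 23) mm, facing the robot; the stop is 112 mm wide, its top 38 mm above the bench. The box is home when its front face lies flat against it.
- rail_left: Left rail, aluminium bar 165 mm long (x), 10 mm wide, 14 mm high, fixed on the dock plate. Origin: centre of its underside, at dock (52.5, +61, 8) mm; its top is 22 mm above the bench. Must not be touched.
- rail_right: Right rail, same as the left; origin at dock (52.5, -61, 8) mm. Must not be touched.
- specimen_box: Loose closed specimen box, white lid, grey base, blank label: 90 mm along its x, 96 mm along y, 50 mm high, 0.2-0.45 kg, dry friction. Origin: centre of its underside. Starts on the open plate before the rails, x roughly along the dock's x, up to 14 mm off the centre line and 0.15 rad askew. Home: origin at dock x=+90 mm. Centred in the lane it has 8 mm of room on each side.
- tube_rack: White rack with capped tubes, 110 x 60 x 84 mm, loose, stands to the right of the lane. Origin: centre of its underside. Leave alone.
- reagent_bottle: Amber jar with black cap, 52 mm diameter, 85 mm high, loose, to the left of the lane. Origin: centre of its underside. Leave alone.
- petri_dish: Closed clear dish, 90 mm diameter, 17 mm high, loose, to the left of the lane. Origin: centre of its underside. Leave alone.

How it is judged:
By the outcome, as a careful person would: the job done as asked, in the order asked, and still so for the second after the job is handed in, with the robot touching nothing.
It also fails if it takes over 58 s, if anything falls off the work surface, if the arm or the gripper's body presses on something with over 40 N, if the wrist force passes 120 N, or if a joint passes its speed limit or range.

## Working session

There is one attempt and no reset: what is moved stays moved. The work goes in short steps, Python scripts to look and compute and a tool call to move; the robot and the scene stay as the last step left them, time stands still between calls to the robot, and variables do not carry over. Pictures are saved under pics/ and viewed, and the job is handed in when it is done.

Besides the shell and the picture viewer there is one more tool, called after "Call:" by a JSON object that holds its "name" and its "arguments", one argument or row to a line. play_rows: Moves the arm, as the interface text tells. Its arguments: {"type":"object","properties":{"plan":{"type":"array","items":{"type":"object","properties":{"gripper":{"type":"number"},"dp":{"type":"array","items":{"type":"number"}},"spin":{"type":"number"}}}},"newtons":{"type":"number"}},"required":["plan"]}

```bash
mkdir -p pics && python3 - <<'E'
from cell import bot
import cv2,numpy as np
o=bot.get_obs();print({k:np.round(v,3).tolist() for k,v in o.items()})
for n in ["scene","side","wrist"]:
    c=bot.camera(n);cv2.imwrite(f"pics/{n}0.png",c["frame"][:,:,::-1])
    np.savez(f"{n}0.npz",**c)
    print(n,c["vertical_fov"],c["cx"],c["cy"],np.round(c["R"],3).tolist(),np.round(c["t"],3),(-c["R"].T@c["t"]).round(3))
E
```

```text
{'clock': 0.0, 'qpos': [1.074, 0.418, -0.01, 1.614, 0.005, 1.111, -0.053], 'qvel': [-0.0, -0.001, 0.001, 0.0, 0.001, -0.001, 0.002], 'joint_torque': [0.001, -86.444, 0.679, -43.49, 0.019, 0.007, 0.0], 'tool_pos': [0.275, -0.561, 0.231], 'eef_rot': [-0.16, 0.689, -0.688, 0.16], 'force': [0.794, 0.348, -0.341], 'torque': [-0.032, 0.042, 0.016], 'finger_gap': 0.086}
scene 53.79391474146997 319.3163785308306 202.02910350575866 [[-0.749, 0.662, -0.017], [0.345, 0.369, -0.863], [-0.565, -0.652, -0.505]] [ 0.453 -0.187  1.176] [1.069 0.536 0.44 ]
side 52.181977166227234 317.08907776863754 203.4254312782489 [[-0.968, -0.249, 0.006], [-0.127, 0.474, -0.871], [0.214, -0.845, -0.49]] [0.633 0.104 0.667] [0.483 0.672 0.414]
wrist 63.22437526102505 314.4011696597054 193.44526380771111 [[0.44, -0.898, -0.001], [-0.857, -0.42, 0.298], [-0.268, -0.13, -0.955]] [-0.625 -0.039  0.38 ] [ 0.344 -0.529  0.373]
```

View pics/scene0.png

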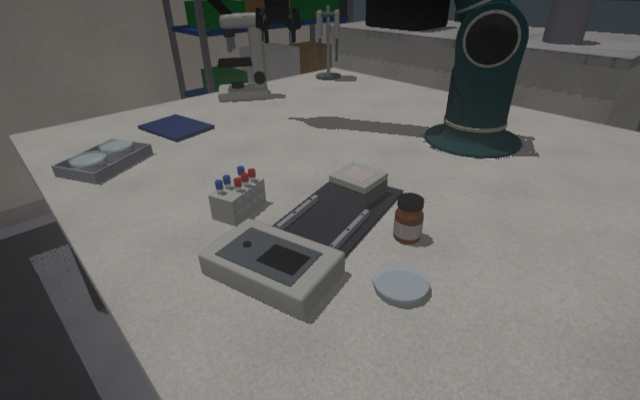

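View pics/side0.png

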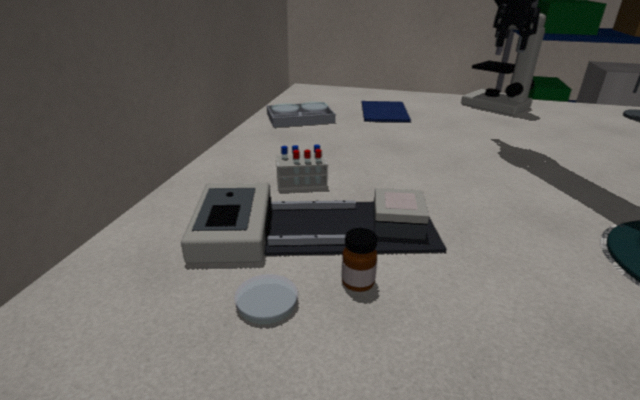

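View pics/wrist0.png

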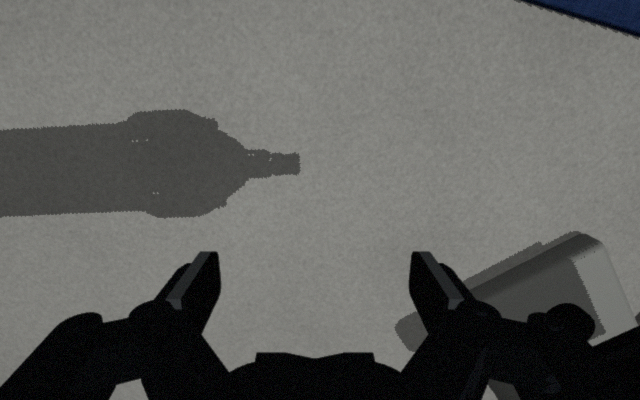

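Scene camera: box top is at about (360,178), rails at (297,210) and (350,231), housing at (272,262), rack at (238,197), bottle at (408,218) and dish at (402,285). The side view shows the same layout. Next I'll back-project and check the heights.

```bash
cat > h.py <<'E'
import numpy as np,cv2
def rays(c,u,v):
    f=200/np.tan(np.radians(float(c["vertical_fov"]))/2)
    return np.stack([(u-c["cx"])/f,(v-c["cy"])/f,np.ones_like(u,float)],-1)
def cloud(c):
    v,u=np.mgrid[0:400,0:640].astype(float)
    p=rays(c,u,v)*c["z_map"][...,None]
    return (p-c["t"])@c["R"]
def onplane(c,u,v,z):
    d=rays(c,np.asarray(u,float),np.asarray(v,float))@c["R"]; o=-c["R"].T@c["t"]
    return o+d*((z-o[2])/d[...,2])[...,None]
E
python3 - <<'E'
from h import *
for n in ["scene","side"]:
    c=dict(np.load(n+"0.npz"));P=cloud(c)
    pts={"scene":[(100,250),(400,350),(200,350),(500,250),(600,300),(300,120),(450,180),(60,200),(272,262),(360,178),(408,198),(402,285)],
     "side":[(100,350),(400,350),(550,350),(200,180),(500,200),(350,140),(600,180),(230,210),(400,200),(267,290)]}[n]
    for u,v in pts: print(n,u,v,P[v,u].round(4))
    Z=P[...,2]
    for zz in (0.05,0.058,0.022,0.008):
        m=(abs(Z-zz)<.002)&(c["z_map"]>0)
        print(zz,m.sum())
    cv2.imwrite(f"pics/{n}z.png",np.clip(Z*3000,0,255).astype(np.uint8))
E
```

```text
scene 100 250 [ 0.9903 -0.1828 -0.0021]
scene 400 350 [ 0.7561  0.3349 -0.0017]
scene 200 350 [ 0.9565  0.152  -0.0025]
scene 500 250 [ 0.4497  0.3186 -0.001 ]
scene 600 300 [ 4.589e-01  4.821e-01 -3.000e-04]
scene 300 120 [ 0.25   -0.5027 -0.0021]
scene 450 180 [ 0.2725  0.1023 -0.0017]
scene 60 200 [ 1.0017 -0.4477 -0.0014]
scene 272 262 [0.8076 0.1184 0.0484]
scene 360 178 [0.5095 0.0247 0.0576]
scene 408 198 [0.5451 0.1756 0.0852]
scene 402 285 [0.6702 0.2685 0.0168]
0.05 1797
0.058 1654
0.022 1741
0.008 5251
side 100 350 [0.8329 0.3943 0.0016]
side 400 350 [ 4.687e-01  2.970e-01 -4.000e-04]
side 550 350 [0.2847 0.2495 0.0006]
side 200 180 [ 9.514e-01 -7.900e-02 -4.000e-04]
side 500 200 [ 0.2945 -0.1571 -0.0006]
side 350 140 [ 0.6648 -0.4215  0.001 ]
side 600 180 [ 0.0558 -0.3212 -0.0008]
side 230 210 [0.7846 0.1073 0.0501]
side 400 200 [0.4969 0.0063 0.0576]
side 267 290 [0.6631 0.2521 0.0168]
0.05 2351
0.058 2446
0.022 1802
0.008 6288
```

```bash
python3 - <<'E'
import cv2
for n,(x0,y0,x1,y1) in {"scene":(190,150,450,310),"side":(180,140,450,270)}.items():
    i=cv2.imread(f"pics/{n}0.png")[y0:y1,x0:x1]
    cv2.imwrite(f"pics/{n}crop.png",cv2.resize(i,None,fx=2.9,fy=2.9,interpolation=cv2.INTER_CUBIC))
E
```

```text
(no output)
```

View pics/scenecrop.png

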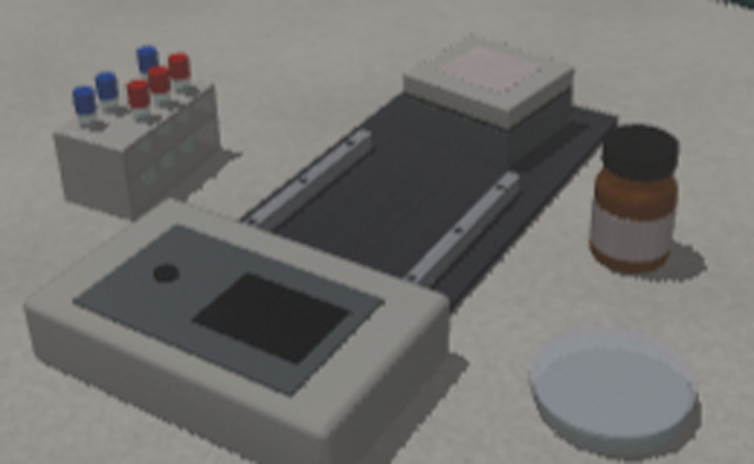

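View pics/sidecrop.png

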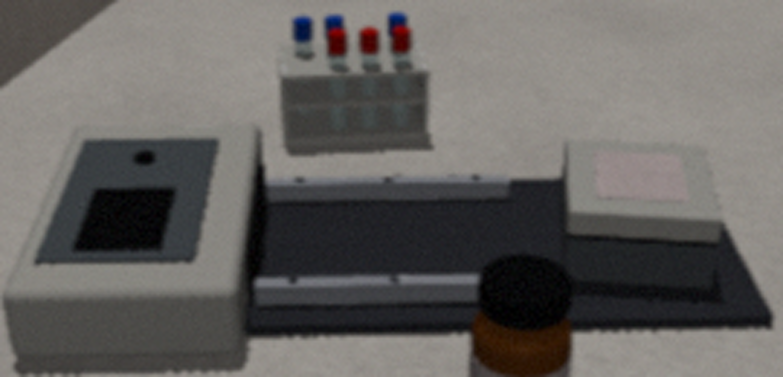

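View pics/scenez.png

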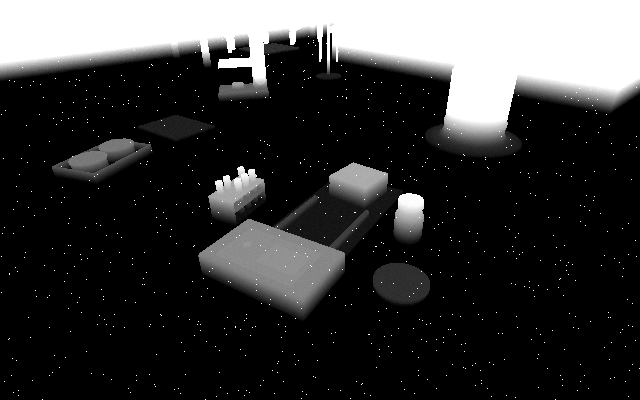

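```bash
cat > m.py <<'E'
from h import *
def rect(p):
    r=cv2.minAreaRect((p[:,:2]*1000).astype(np.float32)); return r
def box_corners(r): return cv2.boxPoints(r)
def comp(m,u,v):
    n,l=cv2.connectedComponents(m.astype(np.uint8)); 
    k=l[v,u]; return (l==k) if k else m*0
def analyse(c):
    P=cloud(c);Z=P[...,2];ok=(c["z_map"]>0)&(P[...,0]>.3)&(P[...,0]<1)&(abs(P[...,1])<.4)
    Zm=cv2.medianBlur(Z.astype(np.float32),3)
    out={}
    top=ok&(Zm>.0535)&(Zm<.0625)
    rail=ok&(Zm>.0175)&(Zm<.0262)
    g=c["frame"].astype(float).sum(2)
    plate=ok&(Zm>.004)&(Zm<.012)&(g<240)
    return P,Zm,dict(top=top,rail=rail,plate=plate)
if __name__=="__main__":
    for n in ["scene","side"]:
        c=dict(np.load(n+"0.npz"));P,Z,m=analyse(c)
        for k,mm in m.items():
            nn,l,s,_=cv2.connectedComponentsWithStats(mm.astype(np.uint8),connectivity=8)
            for i in range(1,nn):
                if s[i,4]>60:
                    p=P[l==i]; r=rect(p)
                    print(n,k,s[i],"rect c",np.round(r[0],1),"size",np.round(r[1],1),"ang",round(r[2],2),"z",np.median(p[:,2]).round(4))
E
python3 m.py
```

```text
scene top [330 163  58  27 859] rect c [497.3   8.8] size [91. 97.] ang 8.8 z 0.0571
scene top [209 177  54  26 537] rect c [ 699.3 -165.1] size [214.9 108.8] ang 58.72 z 0.056
scene top [396 209  28  13 162] rect c [501.4 174.8] size [134.3  48.1] ang 8.8 z 0.0579
scene rail [329 186  58  19 207] rect c [518.5  32.3] size [ 68.5 127.8] ang 49.52 z 0.022
scene rail [274 195  44  35 237] rect c [654.5 -11.4] size [146.   12.2] ang 16.14 z 0.0208
scene rail [211 209  25  10  87] rect c [ 773.9 -104.3] size [ 6.2 59.6] ang 25.24 z 0.022
scene rail [328 210  41  39 262] rect c [619.8 102.8] size [144.8  20.2] ang 14.36 z 0.0209
scene rail [394 227  28  11 109] rect c [556.8 190.2] size [21.6 50. ] ang 34.5 z 0.022
scene rail [200 263 145  51 605] rect c [829.7 132.9] size [105.1 240.3] ang 47.1 z 0.0219
scene plate [ 283  182  120   75 3439] rect c [565.   24.9] size [275.6 171.6] ang 16.59 z 0.0071
scene plate [394 235  27   9  88] rect c [555.8 191.1] size [19.3 48.2] ang 39.27 z 0.0081
scene plate [304 271  40  49 132] rect c [764.7 194.2] size [117.2   2.3] ang 17.24 z 0.0082
side to
[... 574 characters left out ...]
1.6 191.6] size [130.    9.9] ang 17.16 z 0.0218
side rail [342 270  35  14 149] rect c [538.2 195.6] size [51.4 22.3] ang 13.15 z 0.0222
side plate [278 176  49  13 392] rect c [ 721.1 -119.9] size [105.8  52.5] ang 21.36 z 0.0061
side plate [ 269  201  105   35 2772] rect c [627.7  23.7] size [230.1 118.4] ang 27.85 z 0.0079
side plate [ 376  218   70   35 1117] rect c [481.1  36.2] size [120.  103.8] ang 16.76 z 0.0075
side plate [ 184  241  162   22 1130] rect c [702.8 148.7] size [266.7  49. ] ang 24.95 z 0.0079
side plate [342 279  33  12 121] rect c [539.7 197.2] size [48.7 19.8] ang 8.0 z 0.0075
side plate [242 305  54  17 127] rect c [646.5 289.7] size [73.6 23. ] ang 23.55 z 0.0066
```

```bash
cat > d.py <<'E'
from m import *
yaw=np.radians(16.7)
for n in ["scene","side"]:
    c=dict(np.load(n+"0.npz"));P,Z,m=analyse(c)
    R=np.array([[np.cos(yaw),np.sin(yaw)],[-np.sin(yaw),np.cos(yaw)]])
    Q=(P[...,:2]*1000)@R.T
    # rails: top-plane points; bright
    mm=m["rail"]&(abs(P[...,2]-.0215)<.0025)
    q=Q[mm]
    h,e=np.histogram(q[:,1],bins=np.arange(-220,20,2)); print(n,[(int(a),int(b)) for a,b in zip(e,h) if b>12])
    cy=None
    for lo in range(0,2):
        pass
    np.save(n+"_rail.npy",q)
    pm=cv2.morphologyEx(m["plate"].astype(np.uint8),cv2.MORPH_OPEN,np.ones((2,2),np.uint8))>0
    q=Q[pm]
    h,e=np.histogram(q[:,1],bins=np.arange(-260,40,4)); print("py",[(int(a),int(b)) for a,b in zip(e,h) if b>8])
    h,e=np.histogram(q[:,0],bins=np.arange(350,760,5)); print("px",[(int(a),int(b)) for a,b in zip(e,h) if b>3])
E
python3 d.py
```

```text
scene [(-204, 39), (-202, 29), (-200, 40), (-198, 41), (-196, 50), (-82, 44), (-80, 53), (-78, 49), (-76, 47), (-74, 58), (-36, 33), (-34, 85)]
py [(-220, 17), (-216, 21), (-212, 14), (-208, 16), (-204, 18), (-200, 19), (-196, 74), (-192, 82), (-188, 89), (-184, 80), (-180, 82), (-176, 88), (-172, 79), (-168, 85), (-164, 85), (-160, 82), (-156, 87), (-152, 83), (-148, 82), (-144, 92), (-140, 81), (-136, 87), (-132, 87), (-128, 87), (-124, 91), (-120, 85), (-116, 89), (-112, 87), (-108, 91), (-104, 80), (-100, 97), (-96, 90), (-92, 18), (-88, 34), (-84, 76), (-80, 55), (-76, 71), (-72, 145), (-68, 135), (-64, 143), (-60, 139), (-56, 267), (-40, 16), (-36, 113), (24, 10), (28, 9), (32, 10)]
px [(415, 20), (420, 15), (425, 15), (430, 13), (435, 16), (440, 22), (445, 12), (450, 15), (455, 20), (460, 23), (465, 14), (470, 26), (475, 23), (480, 22), (485, 26), (490, 28), (495, 38), (500, 30), (505, 36), (510, 50), (515, 68), (520, 81), (525, 96), (530, 82), (535, 79), (540, 74), (545, 77), (550, 77), (555, 74), (560, 76), (565, 83), (570, 91), (575, 82), (580, 87), (585, 101), (590, 115), 
[... 1187 characters left out ...]
34), (450, 44), (455, 40), (460, 39), (465, 43), (470, 43), (475, 41), (480, 42), (485, 42), (490, 50), (495, 47), (500, 46), (505, 45), (510, 61), (515, 84), (520, 106), (525, 98), (530, 66), (535, 69), (540, 62), (545, 60), (550, 63), (555, 65), (560, 66), (565, 72), (570, 78), (575, 85), (580, 99), (585, 118), (590, 129), (595, 110), (600, 124), (605, 120), (610, 116), (615, 108), (620, 122), (625, 129), (630, 122), (635, 115), (640, 105), (645, 117), (650, 129), (655, 148), (660, 96), (665, 117), (670, 143), (675, 135), (680, 134), (685, 136), (690, 143), (695, 136), (700, 128), (705, 113), (710, 90), (715, 38), (720, 19), (725, 17), (730, 18), (735, 12), (740, 13), (745, 12), (750, 12)]
```

```bash
cat > e.py <<'E'
from m import *
import sys
def rotm(yaw): return np.array([[np.cos(yaw),np.sin(yaw)],[-np.sin(yaw),np.cos(yaw)]])
def dock(c):
    P,Z,m=analyse(c); y0=np.radians(16.7);Q=(P[...,:2]*1000)@rotm(y0).T
    mm=m["rail"]&(abs(P[...,2]-.0215)<.0025)&(Q[...,0]>545)&(Q[...,0]<718)
    res=[]
    for lo,hi in((-84,-72),(-206,-193)):
        q=Q[mm&(Q[...,1]>lo)&(Q[...,1]<hi)].astype(np.float32)
        l=cv2.fitLine(q,cv2.DIST_HUBER,0,.01,.01).ravel()
        a=np.arctan2(l[1],l[0]);a=(a+np.pi/2)%np.pi-np.pi/2
        print(" rail yaw",np.degrees(y0+a).round(2),"y@620",(l[3]+np.tan(a)*(620-l[2])).round(1),"x range",np.percentile(q[:,0],[0,1,99,100]).round(1),len(q),"yr",np.percentile(q[:,1],[2,98]).round(1))
def lid(c):
    P,Z,m=analyse(c)
    mm=m["top"]&(P[...,0]>.4)&(P[...,0]<.8)&(P[...,1]<.13)&(P[...,1]>-.11)
    mm=cv2.morphologyEx(mm.astype(np.uint8),cv2.MORPH_OPEN,np.ones((3,3),np.uint8))
    n,l,s,_=cv2.connectedComponentsWithStats(mm); i=1+np.argmax(s[1:,4])
    r=rect(P[l==i]); return r
if __name__=="__main__":
  for n in ["scene","side"]:
    c=dict(np.load(n+"0.npz")); print(n); dock(c)
    r=lid(c); print(" lid",np.round(r[0],1),np.round(r[1],1),round(r[2],2), "in rot",(rotm(np.radians(16.7))@np.array(r[0])).round(1))
E
python3 e.py
```

```text
scene
 rail yaw 16.49 y@620 -76.8 x range [550.8 553.3 694.1 695.6] 240 yr [-81.8 -72.3]
 rail yaw 16.44 y@620 -198.6 x range [550.6 552.4 695.4 696.6] 205 yr [-204.3 -194. ]
 lid [497.3   8.8] [91.  96.8] 8.89 in rot [ 478.8 -134.5]
side
 rail yaw 16.67 y@620 -76.1 x range [582.  584.4 714.5 718. ] 319 yr [-83.  -72.1]
 rail yaw 16.49 y@620 -197.1 x range [550.  551.9 712.7 714.2] 286 yr [-204.5 -193.3]
 lid [489.3 -10.2] [109.3 136.9] 7.06 in rot [ 465.8 -150.4]
```

```bash
cat > s.py <<'E'
from h import *
from cell import bot
from scipy.spatial.transform import Rotation as Ro
YAW=16.5;O=np.array([595.0,35.1])
def todock(p):
    a=np.radians(YAW);d=np.asarray(p)-O;return np.array([d[0]*np.cos(a)+d[1]*np.sin(a),-d[0]*np.sin(a)+d[1]*np.cos(a)])
def toworld(q):
    a=np.radians(YAW);return O+np.array([q[0]*np.cos(a)-q[1]*np.sin(a),q[0]*np.sin(a)+q[1]*np.cos(a)])
def st():
    o=bot.get_obs();R=Ro.from_quat(o["eef_rot"]).as_matrix();z=R[:,2]
    j=(np.degrees(np.arctan2(z[1],z[0]))-90-YAW+90)%180-90
    p=np.array(o["tool_pos"])*1000
    print("t",o["clock"],"tcp",p.round(1),"dock",todock(p[:2]).round(1),"jaw rel dock-y deg",round(j,2),"gap",round(o["finger_gap"]*1000,1),"F",np.round(o["force"],1),"q7",round(o["qpos"][6],2),"toolY",R[:,1].round(3))
if __name__=="__main__":
    st(); print(toworld([-195,3]))
E
python3 s.py
```

```text
t 0.15 tcp [ 275.  -561.   230.8] dock [-476.1 -480.6] jaw rel dock-y deg 9.62 gap 85.8 F [ 0.2 -0.7  0.5] q7 -0.05 toolY [-0.     0.001 -1.   ]
[407.17810567 -17.40653301]
```

Call:
{"name": "play_rows", "arguments": {
  "plan": [
    {"gripper": 75,"dp": [0.008,0.034,0],"spin": -0.6},
    {"gripper": 75,"dp": [0.008,0.034,0],"spin": -0.6},
    {"gripper": 75,"dp": [0.008,0.034,0],"spin": -0.6},
    {"gripper": 75,"dp": [0.008,0.034,0],"spin": -0.6},
    {"gripper": 75,"dp": [0.008,0.034,0],"spin": -0.6},
    {"gripper": 75,"dp": [0.008,0.034,0],"spin": -0.6},
    {"gripper": 75,"dp": [0.008,0.034,0],"spin": -0.6},
    {"gripper": 75,"dp": [0.008,0.034,0],"spin": -0.6}
  ],
  "newtons": 60
}}

```text
clock: 0.82
tool_pos: [0.335, -0.2826, 0.2276]
eef_rot: [-0.128, 0.697, -0.695, 0.125]
force: [2.0, -0.5, -0.4]
finger_gap: 0.0607
```

```bash
python3 s.py
```

```text
t 0.8167 tcp [ 335.  -282.6  227.6] dock [-339.5 -230.7] jaw rel dock-y deg 4.06 gap 60.7 F [ 2.  -0.5 -0.4] q7 -0.6 toolY [-0.004  0.001 -1.   ]
[407.17810567 -17.40653301]
```

Call:
{"name": "play_rows", "arguments": {
  "plan": [
    {"gripper": 75,"dp": [0.009,0.034,0],"spin": -0.5},
    {"gripper": 75,"dp": [0.009,0.034,0],"spin": -0.5},
    {"gripper": 75,"dp": [0.009,0.034,0],"spin": -0.5},
    {"gripper": 75,"dp": [0.009,0.034,0],"spin": -0.5},
    {"gripper": 75,"dp": [0.009,0.034,0],"spin": -0.5},
    {"gripper": 75,"dp": [0.009,0.034,0],"spin": -0.5},
    {"gripper": 75,"dp": [0.009,0.034,0],"spin": -0.5},
    {"gripper": 75,"dp": [0.005,0.015,0],"spin": -0.5}
  ]
}}

```text
clock: 1.48
tool_pos: [0.4025, -0.0135, 0.2283]
eef_rot: [0.102, -0.7, 0.7, -0.1]
force: [-0.5, -0.1, -0.2]
finger_gap: 0.0602
```

```bash
python3 s.py
```

```text
t 1.4833 tcp [402.5 -13.5 228.3] dock [-198.4    8.1] jaw rel dock-y deg -0.02 gap 60.2 F [-0.5 -0.1 -0.2] q7 -1.34 toolY [-0.003 -0.    -1.   ]
[407.17810567 -17.40653301]
```

Call:
{"name": "play_rows", "arguments": {
  "plan": [
    {"gripper": 75,"dp": [0.002,-0.004,-0.03],"spin": 0},
    {"gripper": 75,"dp": [0.001,-0.003,-0.03],"spin": 0},
    {"gripper": 75,"dp": [0,0,-0.03],"spin": 0},
    {"gripper": 75,"dp": [0,0,-0.03],"spin": 0},
    {"gripper": 75,"dp": [0,0,-0.03],"spin": 0},
    {"gripper": 75,"dp": [0,0,-0.03],"spin": 0},
    {"gripper": 75,"dp": [0,0,-0.022],"spin": 0},
    {"gripper": 75,"dp": [0,0,0],"spin": 0}
  ]
}}

```text
clock: 2.15
tool_pos: [0.407, -0.0144, 0.0204]
eef_rot: [-0.102, 0.699, -0.699, 0.106]
force: [-2.0, 0.1, -1.3]
finger_gap: 0.0601
```

```bash
python3 - <<'E'
from s import *
st()
for n in ["scene","side","wrist"]:
    c=bot.camera(n);cv2.imwrite(f"pics/{n}1.png",c["frame"][:,:,::-1]);np.savez(f"{n}1.npz",**c)
E
python3 - <<'E'
import cv2,numpy as np
a=cv2.imread("pics/scene1.png")[130:290,260:460];b=cv2.imread("pics/side1.png")[140:300,260:460]
cv2.imwrite("pics/pair1.png",cv2.resize(np.hstack([a,b]),None,fx=2,fy=2,interpolation=cv2.INTER_CUBIC))
E
```

```text
t 2.15 tcp [407.  -14.4  20.4] dock [-194.3    5.9] jaw rel dock-y deg 0.46 gap 60.1 F [-2.   0.1 -1.3] q7 -1.62 toolY [ 0.006  0.001 -1.   ]
```

View pics/pair1.png

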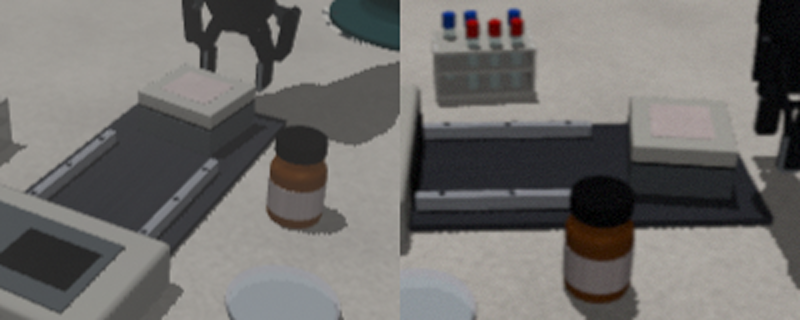

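View pics/wrist1.png

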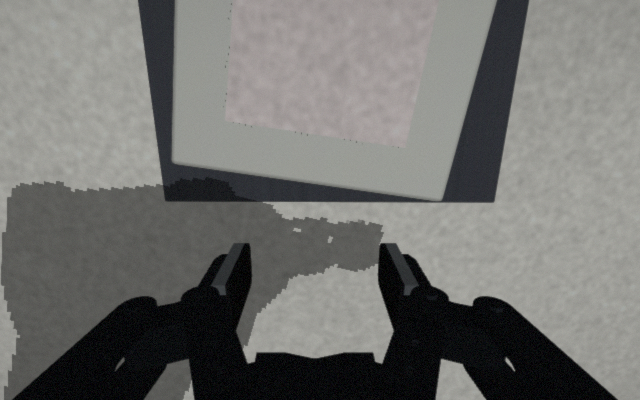

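```bash
python3 - <<'E'
from s import *
c=dict(np.load("wrist1.npz"))
p=onplane(c,[166,494,140,528],[202,202,2,2],.008)*1000
for q in p: print(q.round(1),todock(q[:2]).round(1))
p=onplane(c,[173,442,175,497],[163,201,0,0],.058)*1000
for q in p: print("lid",q.round(1),todock(q[:2]).round(1))
P=cloud(c)*1000
for u,v in [(300,60),(150,100),(510,150),(242,246),(384,246),(100,330)]: print(u,v,P[v,u].round(1),todock(P[v,u][:2]).round(1))
E
```

```text
[408.   63.8   8. ] [-171.2   80.6]
[456.9 -97.2   8. ] [-170.   -87.7]
[495.2  89.5   8. ] [-80.2  80.5]
[544.1 -70.8   8. ] [-78.9 -87.1]
lid [445.3  45.8  58. ] [-140.5   52.7]
lid [459.3 -46.8  58. ] [-153.4  -40. ]
lid [494.   53.5  58. ] [-91.6  46.4]
lid [521.7 -37.4  58. ] [-90.8 -48.7]
300 60 [488.9  13.7  58.5] [-107.8    9.6]
150 100 [ 4.546e+02  8.300e+01 -2.000e-01] [-121.1   85.8]
510 150 [483.8 -98.6  -1.2] [-144.6  -96.6]
242 246 [410.4  18.3  36.4] [-181.8   36.3]
384 246 [428.1 -41.8  35.4] [-181.8  -26.3]
100 330 [401.3  46.2  89. ] [-182.6   65.6]
```

Call:
{"name": "play_rows", "arguments": {
  "plan": [
    {"gripper": 75,"dp": [0.0045,0.0005,0.002],"spin": 0},
    {"gripper": 75,"dp": [0.0045,0.0005,0.002],"spin": 0},
    {"gripper": 75,"dp": [0.0045,0.0005,0.002],"spin": 0},
    {"gripper": 75,"dp": [0.0045,0.0005,0.001],"spin": 0},
    {"gripper": 75,"dp": [0.0045,0.0005,0],"spin": 0},
    {"gripper": 75,"dp": [0.003,0.0005,0],"spin": 0},
    {"gripper": 75,"dp": [0,0,0],"spin": 0},
    {"gripper": 75,"dp": [0,0,0],"spin": 0}
  ]
}}

```text
clock: 2.97
tool_pos: [0.4421, -0.0122, 0.0386]
eef_rot: [0.096, -0.698, 0.701, -0.111]
force: [-2.4, -0.2, -0.6]
finger_gap: 0.06
```

```bash
python3 s.py
```

```text
t 2.9667 tcp [442.1 -12.2  38.6] dock [-160.1   -1.9] jaw rel dock-y deg 0.35 gap 60.0 F [-2.4 -0.2 -0.6] q7 -1.6 toolY [ 0.022 -0.001 -1.   ]
[407.17810567 -17.40653301]
```

Call:
{"name": "play_rows", "arguments": {
  "plan": [
    {"gripper": 75,"dp": [0,0,-0.003],"spin": 0},
    {"gripper": 75,"dp": [0,0,-0.003],"spin": 0},
    {"gripper": 75,"dp": [0,0,-0.002],"spin": 0},
    {"gripper": 75,"dp": [0,0,0],"spin": 0},
    {"gripper": 75,"dp": [0,0,0],"spin": 0},
    {"gripper": 75,"dp": [0,0,0],"spin": 0},
    {"gripper": 75,"dp": [0,0,0],"spin": 0},
    {"gripper": 75,"dp": [0,0,0],"spin": 0}
  ]
}}

```text
clock: 3.63
tool_pos: [0.441, -0.012, 0.029]
eef_rot: [0.097, -0.698, 0.701, -0.111]
force: [-0.7, 1.0, -0.3]
finger_gap: 0.0604
```

```bash
python3 - <<'E'
from s import *
from e import lid
st()
for n in ["scene","side","wrist"]:
    c=bot.camera(n);cv2.imwrite(f"pics/{n}2.png",c["frame"][:,:,::-1]);np.savez(f"{n}2.npz",**c)
    if n=="scene":
        r=lid(c);print("lid",todock(r[0]).round(1),np.round(r[1],1),round(r[2]-YAW,2))
E
```

```text
t 3.6333 tcp [441. -12.  29.] dock [-161.    -1.4] jaw rel dock-y deg 0.38 gap 60.4 F [-0.7  1.  -0.3] q7 -1.61 toolY [ 0.02  -0.001 -1.   ]
lid [-105.9    3.1] [110.7  98.8] -1.92
```

View pics/wrist2.png

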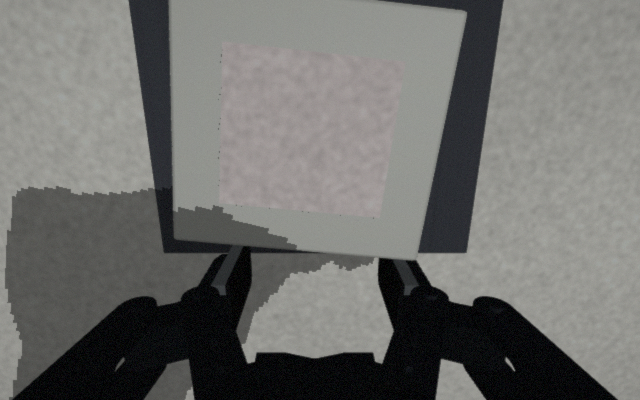

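View pics/side2.png

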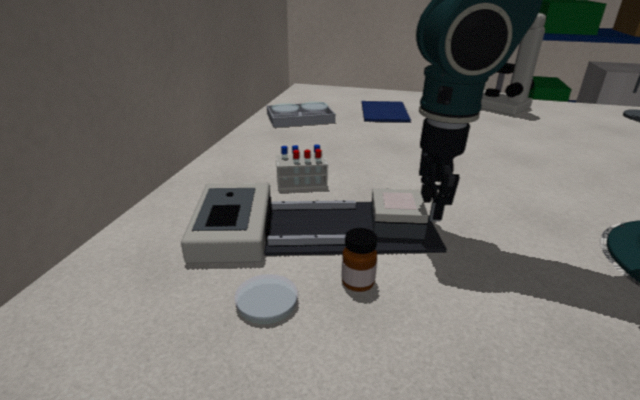

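```bash
cat > w.py <<'E'
from s import *
def wm(c):
    P=cloud(c)*1000; Z=cv2.medianBlur(P[...,2].astype(np.float32),5)
    a=np.radians(YAW); X=P[...,0]-O[0];Y=P[...,1]-O[1]
    D=np.stack([X*np.cos(a)+Y*np.sin(a),-X*np.sin(a)+Y*np.cos(a)],-1)
    g=c["frame"].astype(int).sum(2)
    vis=(c["z_map"]>.12)
    # lid; use x-front limit to cope with clipping
    m=(vis&(Z>53)&(Z<63)&(g>200)).astype(np.uint8); m=cv2.morphologyEx(m,cv2.MORPH_OPEN,np.ones((5,5),np.uint8))
    n,l,s,_=cv2.connectedComponentsWithStats(m); i=1+np.argmax(s[1:,4]); q=D[l==i]
    def edge(q,axis,sgn,lo,hi,step=4):
        # extreme of axis in bins along the other axis, then line fit
        o=1-axis;E=[]
        for b in np.arange(lo,hi,step):
            k=q[(q[:,o]>=b)&(q[:,o]<b+step)]
            if len(k)>5: E.append((b+step/2,np.percentile(k[:,axis]*sgn,98)*sgn))
        E=np.array(E,np.float32)
        if len(E)<4: return None
        for _ in range(3):
            p=np.polyfit(E[:,0],E[:,1],1);r=abs(np.polyval(p,E[:,0])-E[:,1]);E=E[r<=max(1.0,2*np.median(r))]
        return p,E
    x0,x1=np.percentile(q[:,0],[1,99]);y0,y1=np.percentile(q[:,1],[1,99])
    out={}
    L=edge(q,1,1,x0+12,x1-12);Rr=edge(q,1,-1,x0+12,x1-12);B=edge(q,0,-1,y0+10,y1-10);F=edge(q,0,1,y0+10,y1-10)
    deg=lambda p:round(np.degrees(np.arctan(p)),2)
    xm=(x0+x1)/2
    print("lid rows",s[i][:4],"yaw L,R",deg(L[0][0]),deg(Rr[0][0]),"B",deg(-B[0][0]),"width",round(np.polyval(L[0],xm)-np.polyval(Rr[0],xm),1),"rear x@mid",np.polyval(B[0],(y0+y1)/2).round(1),"xmax",x1.round(1))
    for xx in (x0+10,xm,x1-10): print("  mid y at x",xx.round(0),((np.polyval(L[0],xx)+np.polyval(Rr[0],xx))/2).round(1))
    # plate
    pm=(vis&(Z>3)&(Z<13)&(g<170)).astype(np.uint8); pm=cv2.morphologyEx(pm,cv2.MORPH_OPEN,np.ones((3,3),np.uint8))>0
    d=D[pm];px0,px1=np.percentile(d[:,0],[1,99])
    A=edge(d[d[:,1]>30],1,1,px0,px1);C=edge(d[d[:,1]<-30],1,-1,px0,px1)
    if A and C:
        print("plate L,R at -100",np.polyval(A[0],-100).round(1),np.polyval(C[0],-100).round(1),"yaw",deg(A[0][0]),deg(C[0][0]),"x range",px0.round(0),px1.round(0))
    rm=vis&(Z>19)&(Z<25)&(g>150)
    rm=cv2.morphologyEx(rm.astype(np.uint8),cv2.MORPH_OPEN,np.ones((3,3),np.uint8))>0
    d=D[rm]
    for nm,k in(("railL",d[(d[:,1]>45)&(d[:,1]<75)&(d[:,0]>-45)]),("railR",d[(d[:,1]<-45)&(d[:,1]>-75)&(d[:,0]>-45)])):
        if len(k)>60:
            l_=cv2.fitLine(k.astype(np.float32),cv2.DIST_HUBER,0,.01,.01).ravel()
            print(nm,len(k),"y range",np.percentile(k[:,1],[2,50,98]).round(1),"x",np.percentile(k[:,0],[1,99]).round(1),"yaw",deg(l_[1]/l_[0]))
if __name__=="__main__":
    import sys
    n=sys.argv[1]
    if len(sys.argv)>2: c=dict(np.load(n))
    else:
        st();c=bot.camera("wrist");cv2.imwrite(f"pics/w{n}.png",c["frame"][:,:,::-1]);np.savez(f"w{n}.npz",**c)
    wm(c)
E
python3 w.py wrist1.npz x; python3 w.py wrist2.npz x
```

```text
Traceback (most recent call last):
  File "w.py", line 48, in <module>
    wm(c)
    ~~^^^
  File "w.py", line 10, in wm
    n,l,s,_=cv2.connectedComponentsWithStats(m); i=1+np.argmax(s[1:,4]); q=D[l==i]
                                                     ~~~~~~~~~^^^^^^^^^
ValueError: attempt to get argmax of an empty sequence
Traceback (most recent call last):
  File "w.py", line 48, in <module>
    wm(c)
    ~~^^^
  File "w.py", line 27, in wm
    print("lid rows",s[i][:4],"yaw L,R",deg(L[0][0]),deg(Rr[0][0]),"B",deg(-B[0][0]),"width",round(np.polyval(L[0],xm)-np.polyval(Rr[0],xm),1),"rear x@mid",np.polyval(B[0],(y0+y1)/2).round(1),"xmax",x1.round(1))
                                            ~^^^
TypeError: 'NoneType' object is not subscriptable
```

```bash
sed -i 's/>.12)/>.05)/' w.py; python3 w.py wrist1.npz x; python3 w.py wrist2.npz x
```

```text
lid rows [172   0 324 202] yaw L,R -8.0 -8.14 B -7.64 width 91.4 rear x@mid -146.4 xmax -91.5
  mid y at x -139.0 5.8
  mid y at x -120.0 3.1
  mid y at x -102.0 0.5
plate L,R at -100 81.0 -86.8 yaw 0.46 -0.19 x range -170.0 -80.0
lid rows [169   0 298 260] yaw L,R -5.22 -5.38 B -5.34 width 90.9 rear x@mid -142.0 xmax -58.8
  mid y at x -134.0 3.9
  mid y at x -101.0 0.9
  mid y at x -69.0 -2.1
plate L,R at -100 81.0 -86.5 yaw -0.05 0.1 x range -169.0 -45.0
```

Call:
{"name": "play_rows", "arguments": {
  "plan": [
    {"gripper": 75,"dp": [0.0015,0.0004,0],"spin": 0},
    {"gripper": 75,"dp": [0.0015,0.0004,0],"spin": 0},
    {"gripper": 75,"dp": [0.0015,0.0004,0],"spin": 0},
    {"gripper": 75,"dp": [0.0015,0.0004,0],"spin": 0},
    {"gripper": 75,"dp": [0.001,0.0003,0],"spin": 0},
    {"gripper": 75,"dp": [0,0,0],"spin": 0},
    {"gripper": 75,"dp": [0,0,0],"spin": 0},
    {"gripper": 75,"dp": [0,0,0],"spin": 0}
  ]
}}

```text
clock: 4.45
tool_pos: [0.4484, -0.0104, 0.029]
eef_rot: [0.097, -0.698, 0.701, -0.11]
force: [-0.8, -0.2, 1.9]
finger_gap: 0.0604
```

```bash
python3 w.py 3
```

```text
t 4.45 tcp [448.4 -10.4  29. ] dock [-153.5   -2. ] jaw rel dock-y deg 0.34 gap 60.4 F [-0.8 -0.2  1.9] q7 -1.62 toolY [ 0.019 -0.002 -1.   ]
lid rows [155   0 298 263] yaw L,R -2.56 -2.67 B -2.95 width 90.6 rear x@mid -137.3 xmax -51.9
  mid y at x -129.0 4.0
  mid y at x -95.0 2.5
  mid y at x -62.0 1.0
plate L,R at -100 81.1 -86.4 yaw -0.02 0.17 x range -170.0 -38.0
```

Call:
{"name": "play_rows", "arguments": {
  "plan": [
    {"gripper": 75,"dp": [-0.01,-0.003,0],"spin": 0},
    {"gripper": 75,"dp": [-0.01,-0.003,0],"spin": 0},
    {"gripper": 75,"dp": [0,0,0.015],"spin": 0},
    {"gripper": 75,"dp": [0,0,0.015],"spin": 3},
    {"gripper": 75,"dp": [0,0,0.015],"spin": 7},
    {"gripper": 75,"dp": [0,0,0.015],"spin": 7},
    {"gripper": 75,"dp": [0,0,0.01],"spin": 7},
    {"gripper": 75,"dp": [0,0,0],"spin": 7}
  ]
}}

```text
clock: 5.17
tool_pos: [0.4195, -0.0178, 0.1005]
eef_rot: [0.286, -0.644, 0.645, -0.296]
force: [1.5, 0.1, 1.2]
finger_gap: 0.0601
```

```bash
python3 s.py; python3 -c "
from s import *
print(toworld([-92,90]))"
```

```text
t 5.1667 tcp [419.5 -17.8 100.5] dock [-183.3   -0.8] jaw rel dock-y deg 32.09 gap 60.1 F [1.5 0.1 1.2] q7 -0.99 toolY [ 0.014  0.003 -1.   ]
[407.17810567 -17.40653301]
[481.22720337  95.26436443]
```

Call:
{"name": "play_rows", "arguments": {
  "plan": [
    {"gripper": 75,"dp": [0.007,0.014,0.01],"spin": 7},
    {"gripper": 75,"dp": [0.007,0.014,0],"spin": 7},
    {"gripper": 75,"dp": [0.007,0.014,0],"spin": 7},
    {"gripper": 75,"dp": [0.007,0.014,0],"spin": 7},
    {"gripper": 75,"dp": [0.007,0.014,0],"spin": 7},
    {"gripper": 75,"dp": [0.007,0.014,0],"spin": 7},
    {"gripper": 75,"dp": [0.007,0.014,0],"spin": 7},
    {"gripper": 75,"dp": [0.007,0.01,0],"spin": 5}
  ]
}}

```text
clock: 5.83
tool_pos: [0.4691, 0.0881, 0.111]
eef_rot: [-0.554, 0.434, -0.436, 0.562]
force: [-0.3, -1.0, -0.2]
finger_gap: 0.0603
```

```bash
python3 s.py
```

```text
t 5.8333 tcp [469.1  88.1 111. ] dock [-105.7   86.6] jaw rel dock-y deg 87.66 gap 60.3 F [-0.3 -1.  -0.2] q7 -0.38 toolY [ 0.01   0.008 -1.   ]
[407.17810567 -17.40653301]
```

Call:
{"name": "play_rows", "arguments": {
  "plan": [
    {"gripper": 75,"dp": [0.004,0.002,-0.005],"spin": 1},
    {"gripper": 75,"dp": [0.004,0.002,-0.015],"spin": 0.5},
    {"gripper": 75,"dp": [0.003,0.001,-0.018],"spin": 0},
    {"gripper": 75,"dp": [0,0,-0.018],"spin": 0},
    {"gripper": 75,"dp": [0,0,-0.013],"spin": 0},
    {"gripper": 75,"dp": [0,0,-0.004],"spin": 0},
    {"gripper": 75,"dp": [0,0,0],"spin": 0},
    {"gripper": 75,"dp": [0,0,0],"spin": 0}
  ]
}}

```text
clock: 6.5
tool_pos: [0.4759, 0.0902, 0.0328]
eef_rot: [-0.559, 0.428, -0.43, 0.566]
force: [-0.1, -0.3, 0.2]
finger_gap: 0.0603
```

```bash
python3 - <<'E'
from s import *
st()
for n in ["scene","side"]:
    c=bot.camera(n);cv2.imwrite(f"pics/{n}4.png",c["frame"][:,:,::-1]);np.savez(f"{n}4.npz",**c)
a=cv2.imread("pics/scene4.png")[130:290,260:460];b=cv2.imread("pics/side4.png")[140:300,260:460]
cv2.imwrite("pics/pair4.png",cv2.resize(np.hstack([a,b]),None,fx=2,fy=2,interpolation=cv2.INTER_CUBIC))
E
```

```text
t 6.5 tcp [475.9  90.2  32.8] dock [-98.5  86.6] jaw rel dock-y deg 88.87 gap 60.3 F [-0.1 -0.3  0.2] q7 -0.48 toolY [ 0.008  0.006 -1.   ]
```

View pics/pair4.png

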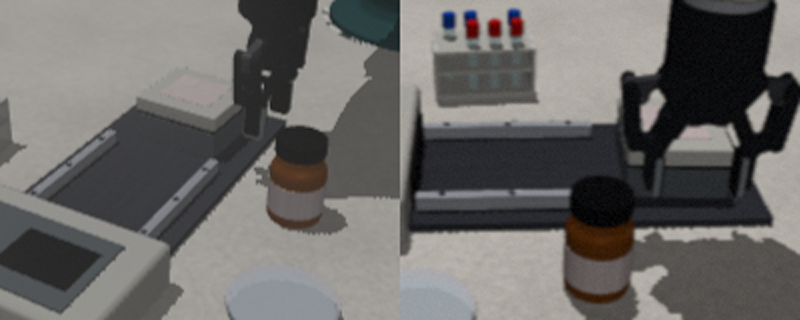

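Call:
{"name": "play_rows", "arguments": {
  "plan": [
    {"gripper": 75,"dp": [0.002,-0.003,0],"spin": 0.5},
    {"gripper": 75,"dp": [0.003,-0.003,-0.002],"spin": 0.4},
    {"gripper": 75,"dp": [0.002,-0.003,-0.001],"spin": 0.2},
    {"gripper": 75,"dp": [0.002,-0.003,0],"spin": 0},
    {"gripper": 75,"dp": [0.001,-0.003,0],"spin": 0},
    {"gripper": 75,"dp": [0.0005,-0.002,0],"spin": 0},
    {"gripper": 75,"dp": [0,0,0],"spin": 0},
    {"gripper": 75,"dp": [0,0,0],"spin": 0}
  ]
}}

```text
clock: 7.27
tool_pos: [0.4897, 0.0706, 0.0322]
eef_rot: [-0.562, 0.421, -0.425, 0.571]
force: [0.2, 0.8, 0.5]
finger_gap: 0.0608
```

```bash
python3 s.py
```

```text
t 7.2667 tcp [489.7  70.6  32.2] dock [-90.9  63.9] jaw rel dock-y deg 89.97 gap 60.8 F [0.2 0.8 0.5] q7 -0.42 toolY [ 0.013  0.006 -1.   ]
[407.17810567 -17.40653301]
```

Call:
{"name": "play_rows", "arguments": {
  "plan": [
    {"gripper": 75,"dp": [0.0004,-0.0014,0],"spin": 0},
    {"gripper": 75,"dp": [0.0004,-0.0014,0],"spin": 0},
    {"gripper": 75,"dp": [0.0004,-0.0014,0],"spin": 0},
    {"gripper": 75,"dp": [0.0004,-0.0014,0],"spin": 0},
    {"gripper": 75,"dp": [0,0,0],"spin": 0},
    {"gripper": 75,"dp": [0,0,0],"spin": 0},
    {"gripper": 75,"dp": [0,0,0],"spin": 0},
    {"gripper": 75,"dp": [0,0,0],"spin": 0}
  ]
}}

```text
clock: 7.93
tool_pos: [0.4909, 0.0652, 0.0323]
eef_rot: [-0.562, 0.421, -0.425, 0.571]
force: [-0.9, 0.1, 0.3]
finger_gap: 0.0599
```

```bash
python3 s.py
```

```text
t 7.9333 tcp [490.9  65.2  32.3] dock [-91.2  58.4] jaw rel dock-y deg -89.97 gap 59.9 F [-0.9  0.1  0.3] q7 -0.41 toolY [ 0.012  0.007 -1.   ]
[407.17810567 -17.40653301]
```

Call:
{"name": "play_rows", "arguments": {
  "plan": [
    {"gripper": 75,"dp": [-0.003,0.01,0],"spin": 0},
    {"gripper": 75,"dp": [-0.003,0.01,0],"spin": 0},
    {"gripper": 75,"dp": [0,0,0.016],"spin": 0},
    {"gripper": 75,"dp": [0,0,0.016],"spin": -4},
    {"gripper": 75,"dp": [0,0,0.016],"spin": -7},
    {"gripper": 75,"dp": [-0.003,0,0.016],"spin": -7},
    {"gripper": 75,"dp": [-0.006,-0.008,0.01],"spin": -7},
    {"gripper": 75,"dp": [-0.008,-0.014,0],"spin": -7}
  ]
}}

```text
clock: 8.6
tool_pos: [0.465, 0.0735, 0.1088]
eef_rot: [0.421, -0.563, 0.566, -0.431]
force: [0.8, 0.5, 0.2]
finger_gap: 0.0603
```

Call:
{"name": "play_rows", "arguments": {
  "plan": [
    {"gripper": 75,"dp": [-0.008,-0.014,0],"spin": -7},
    {"gripper": 75,"dp": [-0.008,-0.014,0],"spin": -7},
    {"gripper": 75,"dp": [-0.008,-0.014,0],"spin": -7},
    {"gripper": 75,"dp": [-0.008,-0.014,0],"spin": -7},
    {"gripper": 75,"dp": [-0.008,-0.014,0],"spin": -7},
    {"gripper": 75,"dp": [-0.008,-0.01,0],"spin": -7},
    {"gripper": 75,"dp": [0,0,0],"spin": -3},
    {"gripper": 75,"dp": [0,0,0],"spin": 0}
  ]
}}

```text
clock: 9.27
tool_pos: [0.4123, -0.0037, 0.1107]
eef_rot: [0.162, -0.682, 0.692, -0.172]
force: [0.9, -0.5, 0.1]
finger_gap: 0.0605
```

```bash
python3 w.py 5 ; python3 w.py w3.npz x|tail -1
```

```text
t 9.2667 tcp [412.3  -3.7 110.7] dock [-186.2   14.7] jaw rel dock-y deg 10.8 gap 60.5 F [ 0.9 -0.5  0.1] q7 -1.35 toolY [ 0.018 -0.01  -1.   ]
lid rows [276   0 197 163] yaw L,R -0.34 -0.17 B 0.02 width 91.0 rear x@mid -137.1 xmax -53.6
  mid y at x -128.0 -1.4
  mid y at x -96.0 -1.6
  mid y at x -64.0 -1.7
plate L,R at -100 80.7 -86.0 yaw 0.38 -0.19 x range -169.0 -33.0
plate L,R at -100 81.1 -86.4 yaw -0.02 0.17 x range -170.0 -38.0
```

View pics/w5.png

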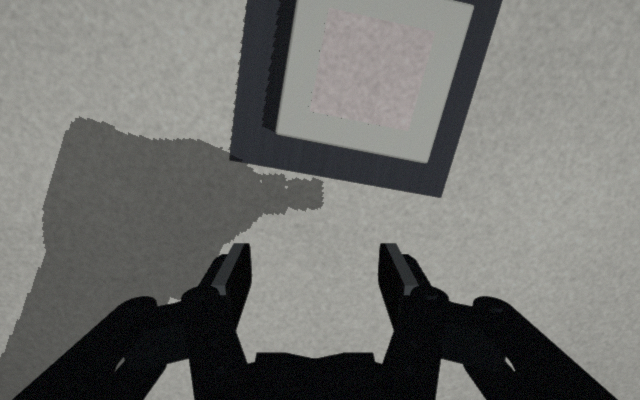

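The wrist view shows the box on the plate, with its lid's rear edge running (277,132)–(430,163), parallel to the plate edge at (231,158)–(442,196). I'll check against the scene camera.

```bash
python3 - <<'E'
from s import *
from e import lid
for n in ["scene","side"]:
    c=bot.camera(n);cv2.imwrite(f"pics/{n}6.png",c["frame"][:,:,::-1]);np.savez(f"{n}6.npz",**c)
    r=lid(c);print(n,"lid",todock(r[0]).round(1),np.round(r[1],1),round(r[2],2),round(r[2]-YAW,2))
E
python3 e.py >/dev/null; python3 -c "
from e import *
dock(dict(np.load('scene6.npz')))"
```

```text
scene lid [-92.6  -0.1] [93.8 95.6] 15.63 -0.87
side lid [-93.4  -0. ] [89.7 97.4] 16.08 -0.42
 rail yaw 16.65 y@620 -76.9 x range [551.4 553.7 694.7 696. ] 237 yr [-81.9 -72.4]
 rail yaw 16.8 y@620 -198.7 x range [552.  554.9 695.  696.8] 201 yr [-204.5 -194.2]
```

Call:
{"name": "play_rows", "arguments": {
  "plan": [
    {"gripper": 75,"dp": [0.0015,-0.005,0],"spin": -3},
    {"gripper": 75,"dp": [0.0015,-0.005,-0.01],"spin": -3},
    {"gripper": 75,"dp": [0.0015,-0.004,-0.015],"spin": -3},
    {"gripper": 75,"dp": [0,-0.001,-0.018],"spin": -1},
    {"gripper": 75,"dp": [0,0,-0.018],"spin": 0},
    {"gripper": 75,"dp": [0,0,-0.012],"spin": 0},
    {"gripper": 75,"dp": [0,0,-0.004],"spin": 0},
    {"gripper": 75,"dp": [0,0,0],"spin": 0}
  ]
}}

```text
clock: 10.08
tool_pos: [0.4199, -0.0143, 0.0308]
eef_rot: [0.108, -0.693, 0.702, -0.12]
force: [-0.9, 1.1, 0.1]
finger_gap: 0.06
```

```bash
python3 s.py
```

```text
t 10.0833 tcp [419.9 -14.3  30.8] dock [-181.9    2.4] jaw rel dock-y deg 1.99 gap 60.0 F [-0.9  1.1  0.1] q7 -1.61 toolY [ 0.019 -0.01  -1.   ]
[407.17810567 -17.40653301]
```

Call:
{"name": "play_rows", "arguments": {
  "plan": [
    {"gripper": 75,"dp": [0.003,0,-0.001],"spin": -0.5},
    {"gripper": 75,"dp": [0.003,0,-0.001],"spin": -0.5},
    {"gripper": 75,"dp": [0.003,0,0],"spin": -0.4},
    {"gripper": 75,"dp": [0.003,0.0005,0],"spin": -0.3},
    {"gripper": 75,"dp": [0.003,0.0005,0],"spin": 0},
    {"gripper": 75,"dp": [0.003,0.0005,0],"spin": 0},
    {"gripper": 75,"dp": [0,0,0],"spin": 0},
    {"gripper": 75,"dp": [0,0,0],"spin": 0}
  ]
}}

```text
clock: 10.75
tool_pos: [0.4424, -0.012, 0.0316]
eef_rot: [0.096, -0.695, 0.704, -0.111]
force: [0.4, -0.5, -0.6]
finger_gap: 0.0602
```

```bash
python3 s.py
```

```text
t 10.75 tcp [442.4 -12.   31.6] dock [-159.7   -1.8] jaw rel dock-y deg 0.27 gap 60.2 F [ 0.4 -0.5 -0.6] q7 -1.64 toolY [ 0.023 -0.011 -1.   ]
[407.17810567 -17.40653301]
```

Call:
{"name": "play_rows", "arguments": {
  "plan": [
    {"gripper": 75,"dp": [0.0035,0.001,0],"spin": 0},
    {"gripper": 75,"dp": [0.0035,0.001,0],"spin": 0},
    {"gripper": 75,"dp": [0.0035,0.001,0],"spin": 0},
    {"gripper": 75,"dp": [0.0035,0.001,0],"spin": 0},
    {"gripper": 75,"dp": [0.0035,0.001,0],"spin": 0},
    {"gripper": 75,"dp": [0.0035,0.001,0],"spin": 0},
    {"gripper": 75,"dp": [0.0035,0.001,0],"spin": 0},
    {"gripper": 75,"dp": [0,0,0],"spin": 0}
  ]
}}

```text
clock: 11.42
tool_pos: [0.4681, -0.0047, 0.0314]
eef_rot: [0.097, -0.694, 0.705, -0.11]
force: [-0.2, 0.4, -0.7]
finger_gap: 0.0604
```

```bash
python3 w.py 7
```

```text
t 11.4167 tcp [468.1  -4.7  31.4] dock [-133.    -2.1] jaw rel dock-y deg 0.26 gap 60.4 F [-0.2  0.4 -0.7] q7 -1.65 toolY [ 0.02  -0.011 -1.   ]
lid rows [166  12 290 249] yaw L,R 0.26 0.32 B -0.02 width 90.5 rear x@mid -118.8 xmax -33.3
  mid y at x -110.0 -1.7
  mid y at x -77.0 -1.6
  mid y at x -43.0 -1.4
plate L,R at -100 80.9 -86.4 yaw -0.08 -0.0 x range -169.0 -17.0
railL 424 y range [53.2 59.5 62.8] x [-31.  -20.3] yaw -51.82
railR 502 y range [-68.3 -64.6 -58.6] x [-30.5 -19.4] yaw 36.03
```

Call:
{"name": "play_rows", "arguments": {
  "plan": [
    {"gripper": 75,"dp": [0.0048,0.0013,0],"spin": -0.1},
    {"gripper": 75,"dp": [0.0048,0.0013,0],"spin": -0.1},
    {"gripper": 75,"dp": [0.0048,0.0013,0],"spin": 0},
    {"gripper": 75,"dp": [0.0048,0.0013,0],"spin": 0},
    {"gripper": 75,"dp": [0.0048,0.0013,0],"spin": 0},
    {"gripper": 75,"dp": [0.0048,0.0013,0],"spin": 0},
    {"gripper": 75,"dp": [0.0048,0.0013,0],"spin": 0},
    {"gripper": 75,"dp": [0,0,0],"spin": 0}
  ]
}}

```text
clock: 12.13
tool_pos: [0.5049, 0.0054, 0.0312]
eef_rot: [0.095, -0.695, 0.705, -0.108]
force: [0.6, 0.0, -0.6]
finger_gap: 0.0602
```

```bash
python3 w.py 8
```

```text
t 12.1333 tcp [504.9   5.4  31.2] dock [-94.8  -2.9] jaw rel dock-y deg 0.04 gap 60.2 F [ 0.6  0.  -0.6] q7 -1.66 toolY [ 0.02  -0.012 -1.   ]
lid rows [166  12 291 249] yaw L,R 0.08 0.15 B -0.35 width 90.5 rear x@mid -80.7 xmax 4.8
  mid y at x -72.0 -2.7
  mid y at x -38.0 -2.6
  mid y at x -5.0 -2.6
plate L,R at -100 76.1 -86.1 yaw 28.03 0.01 x range -168.0 21.0
railL 1365 y range [53.7 60.5 63.1] x [-30.5  17.8] yaw -1.99
railR 1138 y range [-68.3 -66.  -58.7] x [-29.7  18.2] yaw 2.44
```

Call:
{"name": "play_rows", "arguments": {
  "plan": [
    {"gripper": 75,"dp": [0.0058,0.0017,0],"spin": 0},
    {"gripper": 75,"dp": [0.0058,0.0017,0],"spin": 0},
    {"gripper": 75,"dp": [0.0058,0.0017,0],"spin": 0},
    {"gripper": 75,"dp": [0.0058,0.0017,0],"spin": 0},
    {"gripper": 75,"dp": [0.0058,0.0017,0],"spin": 0},
    {"gripper": 75,"dp": [0.0058,0.0017,0],"spin": 0},
    {"gripper": 75,"dp": [0.0058,0.0017,0],"spin": 0},
    {"gripper": 75,"dp": [0,0,0],"spin": 0}
  ]
}}

```text
clock: 12.85
tool_pos: [0.5494, 0.0185, 0.0311]
eef_rot: [0.095, -0.695, 0.705, -0.108]
force: [-0.4, 0.8, 0.5]
finger_gap: 0.0602
```

```bash
python3 w.py 9
```

```text
t 12.85 tcp [549.4  18.5  31.1] dock [-48.5  -3. ] jaw rel dock-y deg 0.03 gap 60.2 F [-0.4  0.8  0.5] q7 -1.67 toolY [ 0.019 -0.012 -1.   ]
lid rows [166  11 291 250] yaw L,R -0.02 -0.06 B -0.1 width 90.5 rear x@mid -34.2 xmax 51.2
  mid y at x -25.0 -2.8
  mid y at x 8.0 -2.8
  mid y at x 41.0 -2.8
plate L,R at -100 72.0 -63.3 yaw 12.82 -14.38 x range -146.0 68.0
railL 2252 y range [54.4 60.7 63.2] x [-28.4  63.9] yaw -0.43
railR 1667 y range [-68.3 -66.2 -59.1] x [-28.7  64.4] yaw 0.9
```

Tracking is straight and centred, so I'll push on.

Call:
{"name": "play_rows", "arguments": {
  "plan": [
    {"gripper": 75,"dp": [0.0058,0.0017,0],"spin": 0},
    {"gripper": 75,"dp": [0.0058,0.0017,0],"spin": 0},
    {"gripper": 75,"dp": [0.0058,0.0017,0],"spin": 0},
    {"gripper": 75,"dp": [0.0058,0.0017,0],"spin": 0},
    {"gripper": 75,"dp": [0.0058,0.0017,0],"spin": 0},
    {"gripper": 75,"dp": [0.0058,0.0017,0],"spin": 0},
    {"gripper": 75,"dp": [0.0058,0.0017,0],"spin": 0},
    {"gripper": 75,"dp": [0,0,0],"spin": 0}
  ]
}}

```text
clock: 13.57
tool_pos: [0.5933, 0.0313, 0.0309]
eef_rot: [0.096, -0.695, 0.705, -0.107]
force: [-0.6, 0.2, 1.1]
finger_gap: 0.0607
```

```bash
python3 w.py 10
```

```text
t 13.5667 tcp [593.3  31.3  30.9] dock [-2.7 -3.2] jaw rel dock-y deg 0.01 gap 60.7 F [-0.6  0.2  1.1] q7 -1.67 toolY [ 0.018 -0.012 -1.   ]
lid rows [166  11 292 250] yaw L,R -0.04 0.09 B -0.02 width 90.5 rear x@mid 11.6 xmax 97.1
  mid y at x 20.0 -3.0
  mid y at x 54.0 -3.0
  mid y at x 87.0 -3.0
plate L,R at -100 81.1 -32.7 yaw 0.1 -29.69 x range -101.0 113.0
railL 3268 y range [54.2 60.5 63.4] x [-23.9 109.3] yaw 0.19
railR 2034 y range [-68.1 -66.2 -58.8] x [-22.1 110.1] yaw 0.24
```

View pics/w10.png

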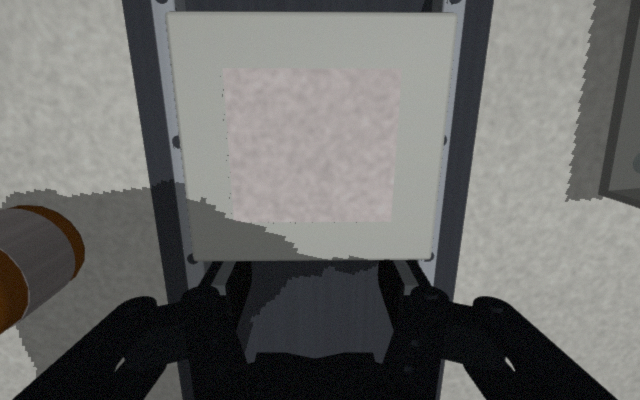

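The box sits centred between the rails, with its lid edges at columns 168–455 and about 33 mm still to go. The bottle (40,270) and rack (620,120) are well clear.

Call:
{"name": "play_rows", "arguments": {
  "plan": [
    {"gripper": 75,"dp": [0.0038,0.0011,0],"spin": 0},
    {"gripper": 75,"dp": [0.0038,0.0011,0],"spin": 0},
    {"gripper": 75,"dp": [0.0038,0.0011,0],"spin": 0},
    {"gripper": 75,"dp": [0.0038,0.0011,0],"spin": 0},
    {"gripper": 75,"dp": [0.0038,0.0012,0],"spin": 0},
    {"gripper": 75,"dp": [0.0029,0.0009,0],"spin": 0},
    {"gripper": 75,"dp": [0.0019,0.0006,0],"spin": 0},
    {"gripper": 75,"dp": [0,0,0],"spin": 0}
  ]
}}

```text
clock: 14.28
tool_pos: [0.6184, 0.0386, 0.0306]
eef_rot: [0.096, -0.695, 0.705, -0.107]
force: [-1.7, -0.2, 1.4]
finger_gap: 0.0603
```

```bash
python3 w.py 11
```

```text
t 14.2833 tcp [618.4  38.6  30.6] dock [23.5 -3.3] jaw rel dock-y deg -0.0 gap 60.3 F [-1.7 -0.2  1.4] q7 -1.67 toolY [ 0.017 -0.012 -1.   ]
lid rows [165  11 293 251] yaw L,R 0.22 0.09 B -0.17 width 90.5 rear x@mid 37.7 xmax 123.1
  mid y at x 46.0 -3.2
  mid y at x 80.0 -3.1
  mid y at x 113.0 -3.0
plate L,R at -100 81.5 -22.1 yaw 0.03 -26.29 x range -76.0 139.0
railL 3116 y range [54.9 60.7 63.4] x [  2.3 133.2] yaw 0.43
railR 1782 y range [-68.1 -66.3 -59.4] x [  3.6 133.8] yaw -0.02
```

Call:
{"name": "play_rows", "arguments": {
  "plan": [
    {"gripper": 75,"dp": [0.001,0.0003,0],"spin": 0},
    {"gripper": 75,"dp": [0.001,0.0003,0],"spin": 0},
    {"gripper": 75,"dp": [0.001,0.0003,0],"spin": 0},
    {"gripper": 75,"dp": [0.001,0.0003,0],"spin": 0},
    {"gripper": 75,"dp": [0.001,0.0003,0],"spin": 0},
    {"gripper": 75,"dp": [0.001,0.0003,0],"spin": 0},
    {"gripper": 75,"dp": [0.001,0.0003,0],"spin": 0},
    {"gripper": 75,"dp": [0.001,0.0003,0],"spin": 0}
  ]
}}

```text
clock: 15.0
tool_pos: [0.6263, 0.0409, 0.0306]
eef_rot: [0.096, -0.695, 0.705, -0.106]
force: [-1.9, -0.9, 1.8]
finger_gap: 0.0603
```

```bash
python3 w.py 12
```

```text
t 15.0 tcp [626.3  40.9  30.6] dock [31.7 -3.3] jaw rel dock-y deg -0.01 gap 60.3 F [-1.9 -0.9  1.8] q7 -1.67 toolY [ 0.016 -0.013 -1.   ]
lid rows [165  11 293 251] yaw L,R -0.06 0.09 B -0.27 width 90.6 rear x@mid 45.8 xmax 131.3
  mid y at x 55.0 -3.1
  mid y at x 88.0 -3.1
  mid y at x 121.0 -3.1
plate L,R at -100 81.7 -39.0 yaw -0.02 -15.8 x range -68.0 139.0
railL 2959 y range [54.9 60.7 67.8] x [ 10.5 139. ] yaw 0.74
railR 1539 y range [-69.5 -66.5 -61.1] x [ 12.4 139.5] yaw -0.34
```

Call:
{"name": "play_rows", "arguments": {
  "plan": [
    {"gripper": 75,"dp": [0.0005,0.00015,0],"spin": 0},
    {"gripper": 75,"dp": [0.0005,0.00015,0],"spin": 0},
    {"gripper": 75,"dp": [0.0005,0.00015,0],"spin": 0},
    {"gripper": 75,"dp": [0.0005,0.00015,0],"spin": 0},
    {"gripper": 75,"dp": [0.0005,0.00015,0],"spin": 0},
    {"gripper": 75,"dp": [0.0005,0.00015,0],"spin": 0},
    {"gripper": 75,"dp": [0.0005,0.00015,0],"spin": 0},
    {"gripper": 75,"dp": [0.0005,0.00015,0],"spin": 0}
  ]
}}

```text
clock: 15.72
tool_pos: [0.628, 0.0414, 0.0306]
eef_rot: [0.099, -0.694, 0.705, -0.104]
force: [-7.6, -1.9, 5.6]
finger_gap: 0.0605
```

```bash
python3 w.py 13
```

```text
t 15.7167 tcp [628.   41.4  30.6] dock [33.4 -3.3] jaw rel dock-y deg -0.01 gap 60.5 F [-7.6 -1.9  5.6] q7 -1.67 toolY [ 0.01  -0.015 -1.   ]
lid rows [164  11 295 252] yaw L,R 0.02 0.01 B 0.01 width 90.5 rear x@mid 47.7 xmax 133.0
  mid y at x 56.0 -3.1
  mid y at x 90.0 -3.1
  mid y at x 123.0 -3.1
plate L,R at -100 81.5 -36.5 yaw 0.05 -17.18 x range -64.0 138.0
railL 2888 y range [55.  60.8 67.5] x [ 12.1 139. ] yaw 0.81
railR 1477 y range [-70.8 -66.5 -61.3] x [ 13.9 139.5] yaw -0.46
```

View pics/w13.png

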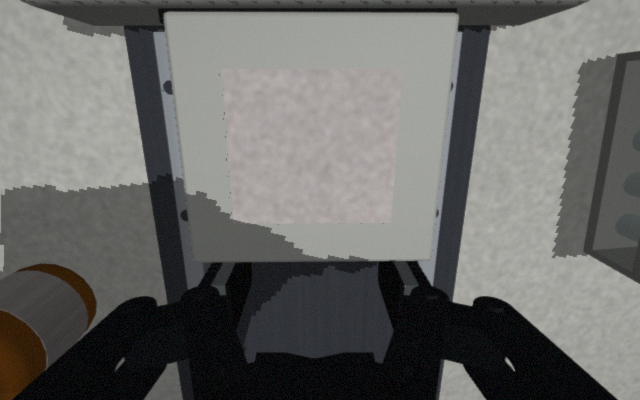

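Call:
{"name": "play_rows", "arguments": {
  "plan": [
    {"gripper": 75,"dp": [0.0007,0.0002,0],"spin": 0},
    {"gripper": 75,"dp": [0.0007,0.0002,0],"spin": 0},
    {"gripper": 75,"dp": [0.0007,0.0002,0],"spin": 0},
    {"gripper": 75,"dp": [0.0007,0.0002,0],"spin": 0},
    {"gripper": 75,"dp": [0.0007,0.0002,0],"spin": 0},
    {"gripper": 75,"dp": [0.0007,0.0002,0],"spin": 0},
    {"gripper": 75,"dp": [0.0007,0.0002,0],"spin": 0},
    {"gripper": 75,"dp": [0.0007,0.0002,0],"spin": 0}
  ]
}}

```text
clock: 16.43
tool_pos: [0.6278, 0.0413, 0.0307]
eef_rot: [0.103, -0.693, 0.706, -0.1]
force: [-9.0, -2.6, 7.5]
finger_gap: 0.0601
```

```bash
python3 w.py 14
```

```text
t 16.4333 tcp [627.8  41.3  30.7] dock [33.2 -3.3] jaw rel dock-y deg -0.0 gap 60.1 F [-9.  -2.6  7.5] q7 -1.67 toolY [-0.002 -0.019 -1.   ]
lid rows [162  11 298 252] yaw L,R -0.04 0.09 B -0.35 width 90.5 rear x@mid 47.7 xmax 133.1
  mid y at x 56.0 -3.1
  mid y at x 90.0 -3.1
  mid y at x 123.0 -3.1
plate L,R at -100 81.6 -36.2 yaw 0.01 -17.23 x range -65.0 138.0
railL 2867 y range [55.3 60.9 66.9] x [ 11.8 139. ] yaw 0.71
railR 1406 y range [-70.6 -66.6 -61.5] x [ 13.7 139.5] yaw -0.36
```

The box has stalled against the stop at about 9 N with no further motion. Drawing back.

Call:
{"name": "play_rows", "arguments": {
  "plan": [
    {"gripper": 75,"dp": [-0.002,-0.0006,0],"spin": 0},
    {"gripper": 75,"dp": [-0.004,-0.0012,0],"spin": 0},
    {"gripper": 75,"dp": [-0.006,-0.0018,0],"spin": 0},
    {"gripper": 75,"dp": [-0.008,-0.0024,0],"spin": 0},
    {"gripper": 75,"dp": [-0.01,-0.003,0.002],"spin": 0},
    {"gripper": 75,"dp": [-0.01,-0.003,0.01],"spin": 0},
    {"gripper": 75,"dp": [-0.01,-0.003,0.02],"spin": 0},
    {"gripper": 75,"dp": [-0.01,-0.003,0.025],"spin": 0}
  ]
}}

```text
clock: 17.15
tool_pos: [0.5615, 0.0226, 0.0845]
eef_rot: [0.105, -0.694, 0.706, -0.098]
force: [0.3, 0.1, -0.1]
finger_gap: 0.0603
```

Call:
{"name": "play_rows", "arguments": {
  "plan": [
    {"gripper": 75,"dp": [-0.02,-0.006,0.025],"spin": 0},
    {"gripper": 75,"dp": [-0.02,-0.006,0.025],"spin": 0},
    {"gripper": 75,"dp": [-0.02,-0.006,0.025],"spin": 0},
    {"gripper": 75,"dp": [-0.02,-0.006,0.025],"spin": 0},
    {"gripper": 75,"dp": [-0.015,-0.005,0.015],"spin": 0},
    {"gripper": 75,"dp": [0,0,0],"spin": 0},
    {"gripper": 75,"dp": [0,0,0],"spin": 0},
    {"gripper": 75,"dp": [0,0,0],"spin": 0}
  ]
}}

```text
clock: 17.82
tool_pos: [0.457, -0.0095, 0.2071]
eef_rot: [0.102, -0.692, 0.708, -0.1]
force: [0.0, -0.7, 0.4]
finger_gap: 0.0606
```

```bash
python3 w.py 15; python3 - <<'E'
from s import *
from e import lid
for n in ["scene","side"]:
    c=bot.camera(n);cv2.imwrite(f"pics/{n}16.png",c["frame"][:,:,::-1]);np.savez(f"{n}16.npz",**c)
    r=lid(c);print(n,"lid",todock(r[0]).round(1),np.round(r[1],1),round(r[2],2),round(r[2]-YAW,2))
a=cv2.imread("pics/scene16.png")[130:310,200:450];b=cv2.imread("pics/side16.png")[130:310,180:430]
cv2.imwrite("pics/pair16.png",cv2.resize(np.hstack([a,b]),None,fx=1.6,fy=1.6,interpolation=cv2.INTER_CUBIC))
E
```

```text
t 17.8167 tcp [457.   -9.5 207.1] dock [-145.    -3.6] jaw rel dock-y deg -0.09 gap 60.6 F [ 0.  -0.7  0.4] q7 -1.45 toolY [ 0.    -0.023 -1.   ]
scene lid [91.  -1.2] [90.4 96.3] 16.8 0.3
side lid [89.5 -1.4] [89.9 98.2] 16.49 -0.01Traceback (most recent call last):
  File "w.py", line 48, in <module>
    wm(c)
    ~~^^^
  File "w.py", line 10, in wm
    n,l,s,_=cv2.connectedComponentsWithStats(m); i=1+np.argmax(s[1:,4]); q=D[l==i]
                                                     ~~~~~~~~~^^^^^^^^^
    return _wrapfunc(a, 'argmax', axis=axis, out=out, **kwds)
    return bound(*args, **kwds)
ValueError: attempt to get argmax of an empty sequence
```

View pics/pair16.png

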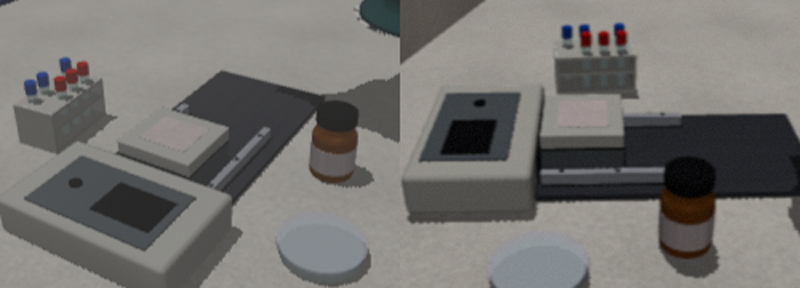

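View pics/w15.png

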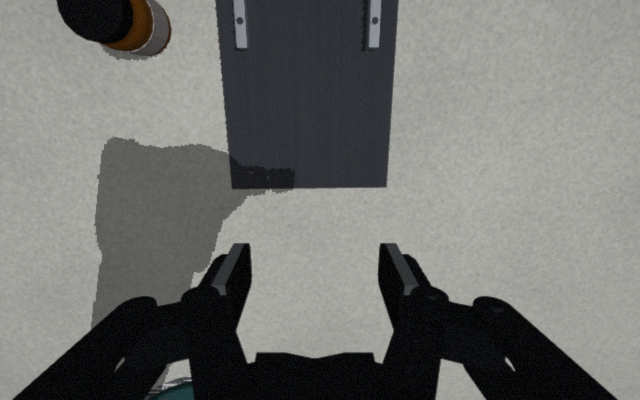

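The box is seated against the stop, with its lid at (170,138) in the left half of the picture and (582,115) in the right. Bottle, rack and dish are where they were, and the arm is clear. Handing in.

```bash
python3 -c "
from cell import bot
print(bot.sign_off())"
```

```text
the job is handed in; nothing more can be done
None
```

The specimen box is home against the end stop, and the job was handed in about 18 s into the 58 s limit.

**What I did:** The box started about 8° askew and 3 mm left of centre. I straightened it on the open plate with a light push on its rear face. A two-finger push on its left side then squared and centred it. Last, I pushed it down the lane with both fingers and drew back clear.

**Position:**
- **At the stop:** the box stopped moving while I kept pushing, with about 12 N at the wrist.
- **Final pose:** after drawing back, the lid centre measured dock x = +91.0 mm in the scene camera and +89.5 mm in the side camera, where home is +90. The yaw error was 0.3° or less.
- **Lateral:** it stayed within about 1.5 mm of the lane centre, so about 6.5 mm or more was left on each side.

**Surroundings:** the last pictures show the rack, bottle and dish apparently unmoved. At hand-in the wrist force was near zero and the tool was 207 mm up, behind the lane. Touching the rails was judged only from the measured clearances and the low forces.

**Disagreements and failures:**
- The wrist camera put the dock centre about 3 mm to the right of where the scene camera did, so I judged centring within each camera.
- The last automatic wrist measurement failed because the box was out of that camera's view by then.
- Early on, one approach move overshot by several millimetres and touched the box slightly before planned. It only began the straightening, and I slowed down after that.

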